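# Shut and lock the chip collector's hatch

### The arm

A 6-joint arm with a two-finger parallel gripper is mounted at the origin on the work surface. World frame = base frame: x ahead of the robot, y to its left, z up, the work surface at z = 0. Lengths are in m, angles in rad, forces in N, time in s.
With the tool pointing down it reaches from about 0.275 to 0.725 m from the base axis. Payload 15.9 kg.
Tool frame: the origin (TCP) lies at the very end of the fingers, on their centre line; the grasp point (between the pads) lies 19 mm behind it; z points along the fingers, y is the direction in which the jaws open and shut (so a half turn about z gives the same grasp; the last joint's range is limited). The gripper opens to 85 mm and grips with 20 to 120 N. Pads are 22 mm wide; open, the fingers measure 114 mm over their backs; the gripper's body (76 mm by 85 mm) begins 54 mm behind the grasp point. The pads swing forward as they close: fully open they stand 13 mm farther back than shut.
Start: joints at [0, 0.213, -0.034, 1.323, 0, 1.571], TCP at [0.5, -0, 0.231] pointing down, gripper open.
Joint ranges: [-2.98, 2.98], [-0.74, 1.72], [-1.14, 1.35], [-2.1, 2.04], [-1.57, 1.44], [-3.14, 3.14]. Speed limits (rad/s): [1.89, 1.89, 2.39, 2.57, 3.14, 3.14].

### API

Orientations are given as a 3x3 rotation matrix whose columns are the frame's x, y, z axes.
In Python, from plant import * gives the robot as it stands.
- The arm moves only by the tool servo_tool, never from a script. Its argument "commands" is a list of rows, each a list of 5 numbers: the closure, from -1 (fully open) to 1 (shut), then the shift along the world's x, y, z in m, then the turn about the world's z in rad. A call has 1 to 20 rows; each row shifts and turns the commanded pose from where the row before left it; what a row does not reach is not made up. A row lasts 1/10 s, in which the tool goes at most 50 mm and 8.59 degrees, less where a joint would pass 70% of its speed; a pose out of reach is approached as far as the arm can. A call is refused whole if a number of a shift passes 0.05 or a number of a turn 0.15, either way. A call with a gripper value outside its range is refused whole. The fingers move at their own pace and stop on an object; "grip_force" is the grip in N (left out, the last holds). Time passes only in rows, so rows that do not move let the fingers close. It gives the time, the measured TCP pose, the force and the opening at its end, in the units of the state.
- state(): the state, without advancing time (a new reading comes with each control period).
- capture(name): name is "scene" or "side" or "wrist"; returns a dict with "frame" (480x640x3 uint8, red, green, blue), "depth" (480x640 float32, m along the optical axis (not along the pixel's ray), 0 where there is no reading), "fx", "fy", "cx", "cy" (pixels), "D" ([k1, k2, p1, p2, k3] as OpenCV has them; the pictures are not rectified), "view" (4x4, takes a point from world to camera coordinates). Camera axes: x right, y up, looking along -z (the intrinsics and any distortion apply to the point x, -y, -z); pixel columns grow to the right and rows downward; lengths in m; the calibration is good to about 2 mm. A picture is of the moment at which its call begins.
- sign_off(): hands the job in, once; it reports no verdict.
Trained networks look in a picture, given as the dict that the camera call returned (one of the last four; its "shot" number tells which), for a name from the list of things; names that differ only in an ending like _2 or _b are one class to them, and where a whole thing is asked for, a point or a joint stands for the part that bears it (a point fixed in the world has none). Each returns a list of dicts, best first, with "confidence" (0 to 1); they miss things now and then, are a little off and sometimes report something else, mostly with a low value. They report only what shows in the picture. A call takes as long as a camera call.
- recognise(target, picture): "xyz" ([x, y, z] in m, in world coordinates, good to about 4 mm: the middle of the surface that is visible of it).
The state is a dict: "time_s": time; "joints": joint angles; "joint_velocities": joint speeds; "joint_torque": joint torques, N m; "tcp_pos": TCP position; "orientation": TCP orientation; "contact_force": force on the tool from outside, world axes, zero at the start; "ft_torque": the same for the moment, N m; "opening": finger opening in m.
Only numpy, scipy, OpenCV 4.12 (cv2) and the standard library are available. Lean on these libraries where they do the work, as an engineer would, in place of code of your own. Each camera call takes 0.05 s, during which the arm holds its last target.

### The job

Swing the hatch of the chip collector shut, then lock its quarter-turn fastener: feel for the catch's slot with the wing grip, press it down through the slot, turn it a quarter turn clockwise and let it spring up into its locked detent. Never push or twist hard against the catch, and leave the mallet, gouge and glue jar where they are.

Things in the scene. Friction and masses are not known exactly. Their poses are not given: they have to be found in the camera images.
- collector: grey sheet-metal box fixed to the bench, 260 (x) x 300 (y) x 110 mm high, with a hose stub on its +y side reaching 100 mm beyond the wall. Origin: centre of its underside, on the bench; its -x side is the front, z up. The aluminium hatch covers its whole top.
- hatch (a joint): hatch angle, rad: 0 shut, grows as it opens; starts at 0.4 to 0.75. The hinge line runs along the collector's y at x = +125, z = 113 mm in the collector's frame; the 6 mm thick hatch (its mid-plane on the hinge line) reaches 250 mm from it to the front. The stiff hinge (0.9 Nm) stays where it is left; a few newtons at the front edge shut it.
- hatch_press (a point): free spot on the hatch's upper face near its front edge: 225 mm from the hinge line, 95 mm to the +y side of the fastener, 3 mm above the hinge plane; axes are the hatch's (z along its outward normal)
- hatch_fastener (a point): point on the hatch's upper face (3 mm above the hinge plane) on the fastener's axis, 210 mm from the hinge line, midway along y; z axis is the fastener's axis (the hatch's outward normal)
- wing_grip (a point): middle of the black wing grip: a bar 48 mm long (along this point's x), 12 mm thick (y), 26 mm high. When sprung up it spans 25 to 51 mm above the hatch face (this point 40 mm above it) on a 13 mm stem; under the hatch the stem carries a cross pin, 48 mm long and 5 mm thick, parallel to the bar.
- wing (a joint): turn of the wing, rad, clockwise seen from above positive; at 0 the bar lies along the collector's x. Starts at 0.65 to 0.95, off the slot, and turns easily (0.02 Nm) while clear of the catch. The catch's slot lies somewhere from -0.42 to +0.42 (differs each time); the pin enters within 0.07 of it. The detent is 1.57 clockwise of the slot.
- stud (a joint): how far the wing is pressed down, m: 0 sprung up. The spring lifts with 4 N plus 0.4 N per mm. Hatch shut: the pin meets the catch's plate at 0.0025 unless over the slot; through the slot it can turn clockwise once deeper than 0.014 (0.015 to 0.016 is good); floor at 0.0175; locked in the detent it stands at about 0.0105. Let go part-way round, it stays caught under the plate at about 0.014.
- catch_float (a joint): how far the sprung catch (a slotted steel plate inside the box under the fastener, hidden by a black rubber seal that the pin passes freely) has been pushed down by the pin, m; 0 at rest, 5 N per mm after the first 2.5 N. More than 0.005 (about 25 N) harms it.
- catch (a joint): how far the sprung catch is twisted clockwise by the pin from rest, rad; 0 at rest, 1.2 Nm per rad. Below the plate a stop stands 0.07 rad beyond the detent, and one blocks turning anticlockwise from the slot. More than 0.25 (0.3 Nm) either way harms it.
- mallet: carver's mallet standing on its 76 mm black head, 200 mm high with the wooden handle up; origin: centre of its underside; stands beside the collector on the -y side
- gouge: carving gouge lying on the bench on the +y side, 230 mm long along x, wooden handle 27 mm thick to -x; origin: under the joint of handle and blade
- glue_jar: white jar with a grey lid, 60 mm wide, 85 mm high, on the +y side; origin: centre of its underside

How it is judged:
By the outcome, as a careful person would: the job done as asked, in the order asked, and still so for the second after the job is handed in, with the robot touching nothing.
It also fails if it takes over 72 s, if anything falls off the work surface, if the arm or the gripper's body presses on something with over 40 N, if the wrist force passes 120 N, or if a joint passes its speed limit or range.

## Working session

There is one attempt and no reset: what is moved stays moved. The work goes in short steps, Python scripts to look and compute and a tool call to move; the robot and the scene stay as the last step left them, time stands still between calls to the robot, and variables do not carry over. Pictures are saved under pics/ and viewed, and the job is handed in when it is done.

Besides the shell and the picture viewer there is one more tool, called after "Emit:" as name(argument=value, ...), one argument or row to a line, values as JSON. servo_tool: Moves the arm, as the interface text tells. Its arguments: {"type":"object","properties":{"commands":{"type":"array"},"grip_force":{"type":"number"}},"required":["commands"]}

```bash
mkdir -p pics; ls; cat > h.py <<'E'
from plant import *
import numpy as np, cv2
def save(p,n): cv2.imwrite(f'pics/{n}.png',cv2.cvtColor(p['frame'],cv2.COLOR_RGB2BGR))
def px2w(p,u,v,d=None):
    K=np.array([[p['fx'],0,p['cx']],[0,p['fy'],p['cy']],[0,0,1.]])
    n=cv2.undistortPoints(np.array([[[u,v]]],float),K,np.array(p['D'],float))[0,0]
    if d is None: d=float(p['depth'][int(round(v)),int(round(u))])
    c=np.array([n[0]*d,-n[1]*d,-d,1]); return (np.linalg.inv(np.array(p['view']))@c)[:3]
def cloud(p):
    K=np.array([[p['fx'],0,p['cx']],[0,p['fy'],p['cy']],[0,0,1.]])
    v,u=np.mgrid[0:480,0:640]
    n=cv2.undistortPoints(np.stack([u.ravel(),v.ravel()],1).astype(float)[:,None],K,np.array(p['D'],float))[:,0]
    d=p['depth'].ravel().astype(float)
    c=np.stack([n[:,0]*d,-n[:,1]*d,-d,np.ones_like(d)],1)
    w=(c@np.linalg.inv(np.array(p['view'])).T)[:,:3]; w[d==0]=np.nan
    return w.reshape(480,640,3)
E
python3 - <<'E'
from h import *
print(state())
for c in ['scene','side','wrist']:
    p=capture(c); save(p,c+'0'); np.savez('/tmp/'+c+'0.npz',cl=cloud(p),fr=p['frame'])
    for t in ['collector','hatch','hatch_press','hatch_fastener','wing_grip','mallet','gouge','glue_jar']:
        try: print(c,t,[(np.round(r['xyz'],3),round(r['confidence'],2)) for r in recognise(t,p)[:2]])
        except Exception as e: print(c,t,e)
E
```

```text
pics
{'time_s': 0.0, 'joints': array([-2.46791653e-05,  2.13348718e-01, -3.50493679e-02,  1.32352071e+00,
       -3.88855084e-05,  1.57079725e+00]), 'joint_velocities': array([ 0.00057516, -0.00118523,  0.00048235, -0.00085966, -0.0001459 ,
        0.0004484 ]), 'joint_torque': array([-1.43474466e-03, -6.86183596e+01,  4.87125492e+01,  1.75234705e-02,
       -1.83502889e-04, -7.31988712e-05]), 'tcp_pos': array([ 4.99653880e-01, -2.46033071e-05,  2.30823751e-01]), 'orientation': array([[ 2.55585363e-05,  9.99999370e-01, -1.12246634e-03],
       [ 9.99999999e-01, -2.56021690e-05, -3.88578069e-05],
       [-3.88865199e-05, -1.12246535e-03, -9.99999369e-01]]), 'contact_force': array([-0.14537986,  0.19818475, -0.02025116]), 'ft_torque': array([0.0203702 , 0.03750175, 0.00341977]), 'opening': 0.08554207746949434}
scene collector [(array([ 0.625, -0.001,  0.146]), 0.8)]
scene hatch [(array([ 0.627, -0.045,  0.171]), 0.83)]
scene hatch_press [(array([ 0.623, -0.045,  0.173]), 0.58), (array([ 0.63 , -0.004,  0.143]), 0.27)]
scene hatch_fastener [(array([ 0.623, -0.051,  0.17 ]), 0.73)]
scene
[... 516 characters left out ...]
 -0.074,  0.248]), 0.58)]
side mallet [(array([ 0.608, -0.333,  0.084]), 0.72), (array([ 0.563, -0.074,  0.249]), 0.65)]
side gouge [(array([0.456, 0.207, 0.021]), 0.84)]
side glue_jar [(array([0.459, 0.108, 0.083]), 0.8)]
wrist collector [(array([0.576, 0.019, 0.172]), 0.75)]
wrist hatch [(array([0.577, 0.018, 0.189]), 0.73)]
wrist hatch_press [(array([0.579, 0.015, 0.192]), 0.76)]
wrist hatch_fastener [(array([0.576, 0.013, 0.194]), 0.83), (array([0.476, 0.114, 0.088]), 0.43)]
wrist wing_grip [(array([ 0.54 , -0.052,  0.246]), 0.95)]
wrist mallet []
wrist gouge [(array([0.576, 0.015, 0.188]), 0.54)]
wrist glue_jar [(array([0.475, 0.113, 0.086]), 0.94), (array([0.577, 0.017, 0.172]), 0.25)]
```

View pics/scene0.png

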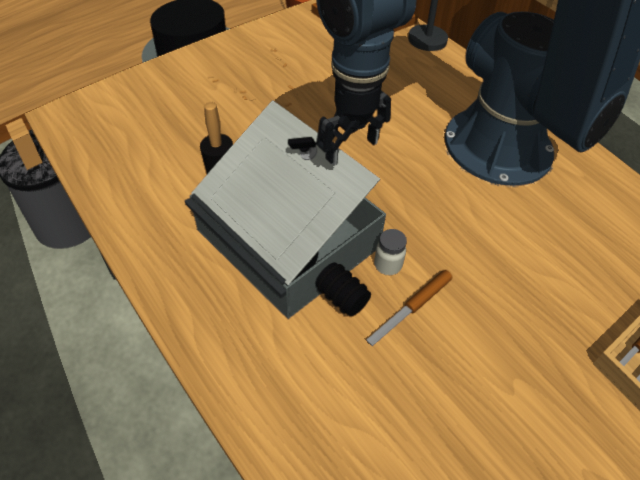

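View pics/side0.png

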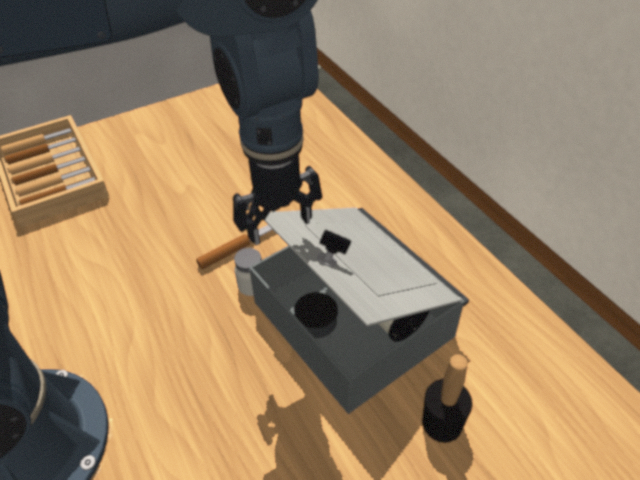

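View pics/wrist0.png

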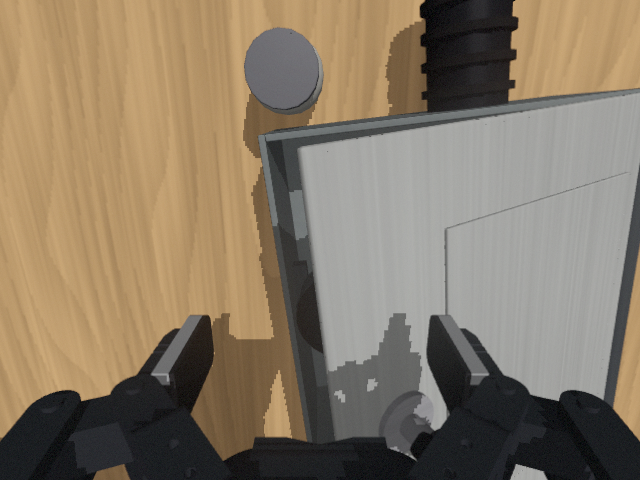

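The pictures show the hatch open with the wing near scene pixel (300,143), the jar on the +y front side, and the mallet at -y. The right finger is above the hatch. Next I fit the hatch plane and the collector pose.

```bash
python3 - <<'E'
import numpy as np,cv2
P=[]
for c in ['scene','side','wrist']:
    z=np.load(f'/tmp/{c}0.npz'); cl,fr=z['cl'],z['fr'].astype(int)
    m=(fr.min(2)>120)&(fr.max(2)-fr.min(2)<14)&(cl[...,2]>.1)&(cl[...,2]<.27)&(cl[...,0]>.4)&(cl[...,0]<.85)&(abs(cl[...,1])<.3)
    m=cv2.erode(m.astype(np.uint8),np.ones((3,3)))>0
    q=cl[m]; q=q[np.isfinite(q).all(1)]
    # ransac
    rng=np.random.default_rng(0);best=None
    for _ in range(300):
        a=q[rng.choice(len(q),3)];n=np.cross(a[1]-a[0],a[2]-a[0]);l=np.linalg.norm(n)
        if l<1e-6: continue
        n/=l;i=abs((q-a[0])@n)<.003
        if best is None or i.sum()>best.sum():best=i
    q=q[best];ce=q.mean(0);n=np.linalg.svd(q-ce,full_matrices=False)[2][2];n*=np.sign(n[2])
    print(c,len(q),best.mean(),'n',n,'ang',np.arccos(n[2]),'yaw(front dir->)',np.arctan2(-n[1],-n[0]),'ce',ce)
    # in-plane coordinates: h = horizontal along hinge, s = downslope dir toward hinge
    yaw=np.arctan2(n[1],n[0]) 
    h=np.cross([0,0,1],n);h/=np.linalg.norm(h);s=np.cross(h,n); 
    H=(q-ce)@h;S=(q-ce)@s
    print(' h',h,'s',s,'H',np.percentile(H,[0,1,99,100]),'S',np.percentile(S,[0,1,99,100]))
    r=cv2.minAreaRect(np.stack([H,S],1).astype(np.float32)); bx=cv2.boxPoints(r); print(r); print(np.round(ce+bx[:,:1]*h+bx[:,1:]*s,4))
    P.append(q)
E
```

```text
scene 11543 0.8401018922852984 n [0.45735516 0.05182649 0.88777265] ang 0.47831307115606014 yaw(front dir->) -3.0287561560455294 ce [ 0.62271449 -0.04831699  0.17339142]
 h [-0.11259721  0.99364071  0.        ] s [ 0.88212705  0.09996072 -0.46028222] H [-0.15756222 -0.15240706  0.1300065   0.13368551] S [-0.12520872 -0.12200538  0.11015784  0.11498596]
((-0.011653855443000793, -0.006139673292636871), (0.2911185622215271, 0.24013206362724304), 0.4240070581436157)
[[ 0.7401 -0.1941  0.1215]
 [ 0.528  -0.2164  0.232 ]
 [ 0.4972  0.0731  0.231 ]
 [ 0.7092  0.0953  0.1205]]
side 2224 0.9797356828193833 n [0.45945526 0.05209701 0.88667174] ang 0.48069940094103747 yaw(front dir->) -3.0286862323653856 ce [ 0.61802168 -0.09257635  0.17689282]
 h [-0.11266669  0.99363284  0.        ] s [ 0.88102615  0.09989837 -0.46239943] H [-0.11876084 -0.1165911   0.16034164  0.16560667] S [-0.1225982  -0.1188331   0.12208947  0.12544014]
((0.02351522445678711, 0.001310490071773529), (0.24600844085216522, 0.28463608026504517), 89.53099060058594)
[[ 0.5253 -0.2237  0.2326]
 [ 0.4912  0.0589  0.2337]
 [ 0.7077  0.0855  0.12  ]
 [ 0.7418 -0.1971  0.1189]]
wrist 72706 0.9966552433173407 n [0.45859214 0.06404489 0.886336  ] ang 0.4814249740626691 yaw(front dir->) -3.002834655050415 ce [0.5932937  0.01858303 0.18328639]
 h [-0.13831316  0.99038855  0.        ] s [ 0.87781702  0.12259193 -0.46304265] H [-0.2123356  -0.13862738  0.06495089  0.06744186] S [-0.1065094  -0.10399467  0.13235016  0.1405068 ]
((-0.07322326302528381, 0.015424415469169617), (0.27642571926116943, 0.24631640315055847), 1.192522644996643)
[[ 0.742  -0.1767  0.1205]
 [ 0.5251 -0.2018  0.2345]
 [ 0.4919  0.0726  0.2318]
 [ 0.7088  0.0977  0.1178]]
```

Emit:
servo_tool(
  commands=[
    [1, 0, 0, 0.03, 0],
    [1, 0, 0, 0, 0.1],
    [1, 0, 0, 0, -0.1],
    [1, 0.023, 0.022, 0, 0],
    [1, 0, 0, 0, 0],
    [1, 0, 0, 0, 0],
    [1, 0, 0, 0, 0],
    [1, 0, 0, 0, 0],
  ],
  grip_force=20,
)

```text
time_s: 2.15
tcp_pos: [0.5227, 0.0216, 0.2614]
orientation: [[0.0, 1.0, 0.0], [1.0, -0.0, -0.0], [-0.0, 0.0, -1.0]]
contact_force: [-1.3, -0.3, -0.5]
opening: -0.0001
```

```bash
python3 - <<'E'
from h import *
s=state();print(s)
p=capture('side');save(p,'side1')
E
```

```text
{'time_s': 2.15, 'joints': array([ 4.13827867e-02,  2.59088285e-01,  1.00643396e-01,  1.41228308e+00,
       -1.12529541e-04,  1.61255216e+00]), 'joint_velocities': array([ 0.00039815,  0.00108421,  0.00040374, -0.00015462, -0.00070823,
        0.00299433]), 'joint_torque': array([ 2.82556191e-01, -7.25210524e+01,  4.88862669e+01, -1.44560816e-02,
        4.75421417e-03, -9.54451592e-03]), 'tcp_pos': array([0.52265164, 0.02160559, 0.26143888]), 'orientation': array([[ 3.73051049e-04,  9.99999928e-01,  7.29517482e-05],
       [ 9.99999924e-01, -3.73043052e-04, -1.09605294e-04],
       [-1.09578072e-04,  7.29926311e-05, -9.99999991e-01]]), 'contact_force': array([-1.27845402, -0.3148885 , -0.46359088]), 'ft_torque': array([0.02273361, 0.03429023, 0.02499145]), 'opening': -0.00010509490323091668}
```

View pics/side1.png

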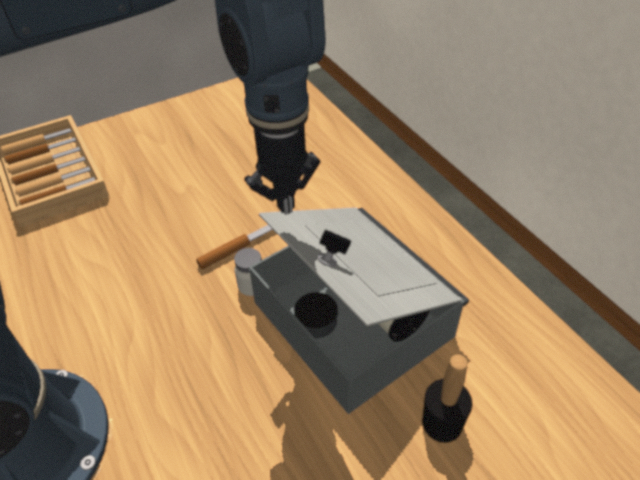

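Emit:
servo_tool(
  commands=[
    [1, 0, 0, -0.015, 0],
    [1, 0, 0, -0.015, 0],
    [1, 0, 0, -0.01, 0],
    [1, -0.003, 0, -0.01, 0],
    [1, -0.003, 0, -0.01, 0],
    [1, -0.003, 0, -0.01, 0],
    [1, -0.003, 0, -0.01, 0],
    [1, -0.003, 0, -0.01, 0],
  ],
)

```text
time_s: 3.0
tcp_pos: [0.5078, 0.0219, 0.1706]
orientation: [[0.0, 1.0, 0.0], [1.0, -0.0, -0.0], [-0.0, 0.0, -1.0]]
contact_force: [0.8, -0.8, 1.3]
opening: 0.0001
```

Emit:
servo_tool(
  commands=[
    [1, -0.003, 0, -0.01, 0],
    [1, -0.002, 0, -0.01, 0],
    [1, -0.002, 0, -0.01, 0],
    [1, -0.002, 0, -0.01, 0],
    [1, 0, 0, -0.005, 0],
    [1, 0, 0, 0, 0],
  ],
)

```text
time_s: 3.6
tcp_pos: [0.4984, 0.022, 0.1255]
orientation: [[-0.0, 1.0, -0.001], [1.0, 0.0, -0.0], [-0.0, -0.001, -1.0]]
contact_force: [0.8, -0.6, 0.3]
opening: -0.0002
```

```bash
python3 - <<'E'
from h import *
s=state();print(s['tcp_pos'],s['contact_force'])
p=capture('side');save(p,'side2')
E
```

```text
[0.49843988 0.02202321 0.12548098] [ 0.80407253 -0.59050849  0.28886381]
```

View pics/side2.png

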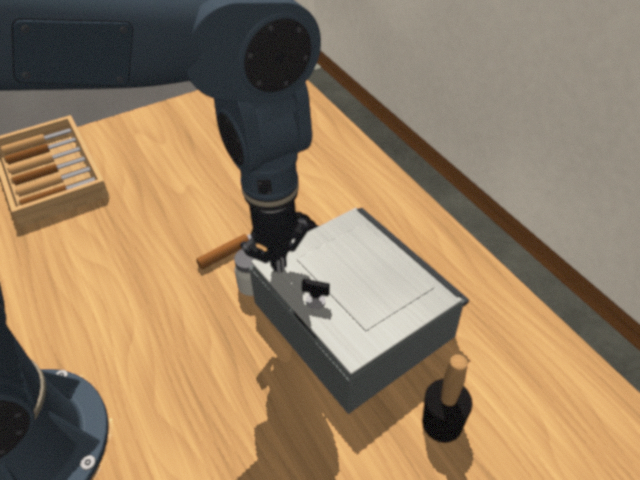

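The hatch appears nearly shut, with the finger at about (278,262) and the wing at (316,288). I'll press on to contact.

Emit:
servo_tool(
  commands=[
    [1, 0, 0, -0.003, 0],
    [1, 0, 0, -0.003, 0],
    [1, 0, 0, -0.002, 0],
    [1, 0, 0, 0, 0],
  ],
)

```text
time_s: 4.05
tcp_pos: [0.4989, 0.022, 0.118]
orientation: [[0.0, 1.0, -0.0], [1.0, -0.0, -0.0], [-0.0, -0.0, -1.0]]
contact_force: [0.3, 0.3, 0.4]
opening: 0.0
```

Emit:
servo_tool(
  commands=[
    [1, 0, 0, -0.001, 0],
    [1, 0, 0, -0.001, 0],
    [1, 0, 0, -0.001, 0],
    [1, 0, 0, 0, 0],
  ],
)

```text
time_s: 4.45
tcp_pos: [0.4991, 0.022, 0.1159]
orientation: [[-0.0, 1.0, 0.001], [1.0, 0.0, 0.0], [0.0, 0.001, -1.0]]
contact_force: [-3.9, 0.5, 12.3]
opening: 0.0003
```

Reaction is 12 N at z=0.116, the shut height. I'll lift off and look at the wing.

Emit:
servo_tool(
  commands=[
    [1, 0, 0, 0.02, 0],
    [-1, -0.02, 0, 0.05, 0],
    [-1, -0.03, -0.03, 0.05, 0.1],
    [-1, -0.03, -0.02, 0.02, 0.1],
    [-1, 0, 0, 0, 0],
    [-1, 0, 0, 0, 0],
  ],
)

```text
time_s: 5.05
tcp_pos: [0.4277, -0.0211, 0.2403]
orientation: [[-0.197, 0.98, 0.002], [0.98, 0.197, 0.0], [-0.0, 0.002, -1.0]]
contact_force: [0.3, 0.0, -0.6]
opening: 0.0719
```

```bash
python3 - <<'E'
from h import *
s=state();print(s['tcp_pos'],s['contact_force'])
for c in ['scene','side','wrist']:
    p=capture(c);save(p,c+'3'); np.savez('/tmp/'+c+'3.npz',cl=cloud(p),fr=p['frame'])
    for t in ['hatch','wing_grip']:
        print(c,t,[(np.round(r['xyz'],3),round(r['confidence'],2)) for r in recognise(t,p)[:2]])
E
```

```text
[ 0.42771466 -0.02112175  0.24031797] [ 0.3469727   0.02573464 -0.58635431]
scene hatch [(array([ 0.621, -0.045,  0.116]), 0.75)]
scene wing_grip [(array([ 0.526, -0.071,  0.16 ]), 0.55), (array([0.503, 0.226, 0.018]), 0.36)]
side hatch [(array([ 0.596, -0.087,  0.118]), 0.73)]
side wing_grip []
wrist hatch [(array([ 0.565, -0.021,  0.112]), 0.87)]
wrist wing_grip [(array([ 0.502, -0.057,  0.157]), 0.87)]
```

View pics/wrist3.png

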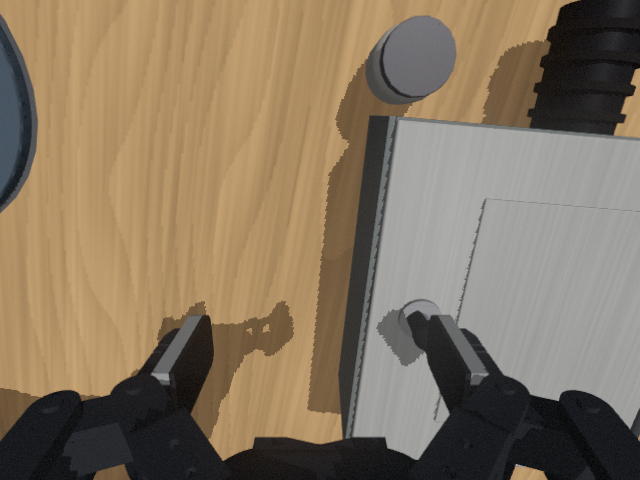

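View pics/side3.png

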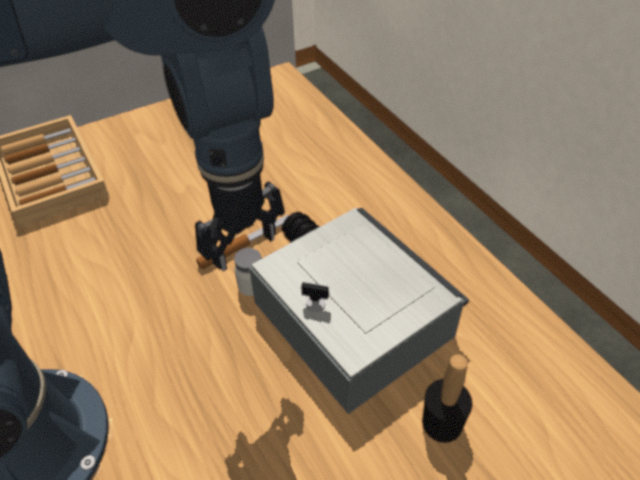

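The hatch is shut. The wing is clear in the side view at (316,291), and the right finger hides it in the wrist view. Next I measure its centre and angle from the clouds.

```bash
python3 - <<'E'
import numpy as np,cv2
for c in ['scene','side','wrist']:
    z=np.load(f'/tmp/{c}3.npz'); cl,fr=z['cl'],z['fr'].astype(int)
    lo=.148
    m=(cl[...,2]>lo)&(cl[...,2]<.175)&(np.hypot(cl[...,0]-.5224,cl[...,1]+.0735)<.045)&(fr.max(2)<110)
    q=cl[m];
    if len(q)<20: print(c,len(q));continue
    top=q[q[:,2]>np.percentile(q[:,2],90)-.006]
    r=cv2.minAreaRect(top[:,:2].astype(np.float32))
    ce=top[:,:2].mean(0);w,v=np.linalg.eigh(np.cov((top[:,:2]-ce).T))
    print(c,len(q),len(top),'zmax',np.percentile(q[:,2],[50,95]),'rect',r,'pca yaw',np.arctan(v[1,1]/v[0,1]),ce)
    # hatch extents
    hm=(fr.min(2)>110)&(fr.max(2)-fr.min(2)<16)&(abs(cl[...,2]-.116)<.006)&(cl[...,0]>.4)&(abs(cl[...,1])<.3)
    hm=cv2.morphologyEx(hm.astype(np.uint8),cv2.MORPH_OPEN,np.ones((3,3)))>0
    h=cl[hm];r=cv2.minAreaRect(h[:,:2].astype(np.float32));print('  hatch z',np.median(h[:,2]),r,np.round(cv2.boxPoints(r),4).tolist())
E
```

```text
scene 255 136 zmax [0.16285774 0.16916673] rect ((0.5200721025466919, -0.07430525869131088), (0.015919841825962067, 0.04633373022079468), 44.9852294921875) pca yaw -0.7522054327492752 [ 0.52112838 -0.07271165]
  hatch z 0.11761673585340565 ((0.6016824245452881, -0.06369641423225403), (0.25149309635162354, 0.297232985496521), 6.221710205078125) [[0.46059998869895935, 0.07039999961853027], [0.4927999973297119, -0.22509999573230743], [0.7427999973297119, -0.19779999554157257], [0.7106000185012817, 0.09769999980926514]]
side 298 165 zmax [0.16253842 0.16766177] rect ((0.5174829959869385, -0.07713460922241211), (0.013717069290578365, 0.043769195675849915), 52.64189147949219) pca yaw -0.7568037089998058 [ 0.51718383 -0.07768139]
  hatch z 0.11650284206788958 ((0.6028538942337036, -0.06595472991466522), (0.25235113501548767, 0.29822421073913574), 7.139434814453125) [[0.45910000801086426, 0.06629999727010727], [0.49619999527931213, -0.2295999974012375], [0.7465999722480774, -0.19820000231266022], [0.7095000147819519, 0.09769999980926514]]
wrist 475 288 zmax [0.16357238 0.16683768] rect ((0.5038983225822449, -0.0633339136838913), (0.010430707596242428, 0.020699074491858482), 7.747636795043945) pca yaw -1.2445964650777233 [ 0.50368227 -0.06009662]
  hatch z 0.11635197149532839 ((0.6008647680282593, -0.0627254843711853), (0.2452383190393448, 0.2950764298439026), 6.728250503540039) [[0.4618000090122223, 0.06939999759197235], [0.49639999866485596, -0.22360000014305115], [0.7398999929428101, -0.1949000060558319], [0.7053999900817871, 0.0982000008225441]]
```

Emit:
servo_tool(
  commands=[
    [-1, 0.03, -0.018, 0, 0.12],
    [-1, 0.03, -0.018, 0, 0.12],
    [-1, 0.031, -0.018, 0, 0.12],
    [-1, 0, 0, 0, 0.13],
    [-1, 0, 0, -0.01, 0.13],
    [-1, 0, 0, 0, 0],
    [-1, 0, 0, 0, 0],
  ],
)

```text
time_s: 6.2
tcp_pos: [0.5184, -0.0747, 0.2298]
orientation: [[-0.729, 0.685, -0.001], [0.685, 0.729, 0.0], [0.0, -0.0, -1.0]]
contact_force: [0.3, -0.1, 0.3]
opening: 0.0852
```

```bash
python3 - <<'E'
from h import *
s=state();print(s['tcp_pos'],s['orientation'][:,0],s['contact_force'],s['joints'])
for c in ['wrist','side']:
    p=capture(c);save(p,c+'4'); cl=cloud(p);fr=p['frame'].astype(int)
    np.savez('/tmp/'+c+'4.npz',cl=cl,fr=p['frame'])
    print([(np.round(r['xyz'],3),round(r['confidence'],2)) for r in recognise('wing_grip',p)[:2]])
    m=(cl[...,2]>.155)&(cl[...,2]<.175)&(np.hypot(cl[...,0]-.519,cl[...,1]+.075)<.045)
    q=cl[m]
    if len(q)>10:
        r=cv2.minAreaRect(q[:,:2].astype(np.float32));print(c,len(q),r,np.percentile(q[:,2],95))
E
```

```text
[ 0.51836634 -0.07474295  0.22984531] [-7.28508199e-01  6.85036941e-01  4.40021398e-04] [ 0.31971178 -0.05386681  0.25095205] [-1.43201851e-01  2.63011713e-01  2.64788514e-02  1.33480156e+00
 -1.01097147e-06  6.11452578e-01]
[(array([ 0.515, -0.074,  0.161]), 0.84), (array([ 0.58 , -0.019,  0.116]), 0.6)]
wrist 1586 ((0.5185822248458862, -0.07266803085803986), (0.011985565535724163, 0.047825247049331665), 46.374393463134766) 0.16726332292689813
[(array([ 0.518, -0.078,  0.16 ]), 0.57)]
side 252 ((0.5178799629211426, -0.07641847431659698), (0.015026455745100975, 0.04721955209970474), 46.892696380615234) 0.1678341396394233
```

View pics/wrist4.png

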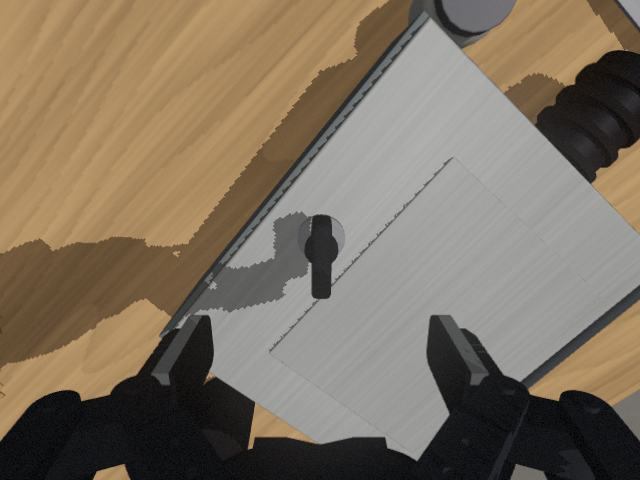

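The bar is at image (321,257), parallel to the fingers and centred between them, and measures 12.0 × 47.8 mm, which matches. I'll descend and grip gently.

Emit:
servo_tool(
  commands=[
    [-1, 0, 0.001, -0.03, 0],
    [-1, 0, 0, -0.03, 0],
    [-1, 0, 0, -0.02, 0],
    [-1, 0, 0, -0.01, 0],
    [0.5, 0, 0, 0, 0],
    [0.5, 0, 0, 0, 0],
    [0.5, 0, 0, 0, 0],
    [0.5, 0, 0, 0, 0],
  ],
  grip_force=20,
)

```text
time_s: 7.2
tcp_pos: [0.5191, -0.074, 0.1408]
orientation: [[-0.731, 0.682, 0.001], [0.682, 0.731, -0.0], [-0.001, 0.001, -1.0]]
contact_force: [0.5, -0.5, 0.0]
opening: 0.0281
```

Emit:
servo_tool(
  commands=[
    [0.6, 0, 0, 0, 0],
    [0.65, 0, 0, 0, 0],
    [0.7, 0, 0, 0, 0],
    [0.8, 0, 0, 0, 0],
    [1, 0, 0, 0, 0],
    [1, 0, 0, 0, 0],
    [1, 0, 0, 0, 0],
  ],
  grip_force=20,
)

```text
time_s: 7.9
tcp_pos: [0.5186, -0.0738, 0.14]
orientation: [[-0.731, 0.682, 0.0], [0.682, 0.731, 0.0], [-0.0, 0.0, -1.0]]
contact_force: [-0.6, 0.8, 3.1]
opening: 0.0115
```

```bash
python3 - <<'E'
from h import *
s=state();print(s['tcp_pos'],s['orientation'][:,0],s['contact_force'],s['ft_torque'],s['opening'])
E
```

```text
[ 0.51862717 -0.07384233  0.13997067] [-7.31137974e-01  6.82229614e-01 -1.30516749e-04] [-0.56759649  0.8402388   3.12028463] [ 0.18995023  0.08250669 -0.0585365 ] 0.011543014879380413
```

Emit:
servo_tool(
  commands=[
    [1, 0, 0, -0.001, 0],
    [1, 0, 0, -0.001, 0],
    [1, 0, 0, 0, 0],
  ],
)

```text
time_s: 8.2
tcp_pos: [0.5186, -0.0739, 0.1378]
orientation: [[-0.731, 0.682, 0.0], [0.682, 0.731, 0.0], [-0.0, 0.0, -1.0]]
contact_force: [0.7, 0.4, 3.8]
opening: 0.0111
```

Emit:
servo_tool(
  commands=[
    [1, 0, 0, -0.001, 0],
    [1, 0, 0, 0, 0],
  ],
)

```text
time_s: 8.4
tcp_pos: [0.5186, -0.0739, 0.1369]
orientation: [[-0.731, 0.682, 0.0], [0.682, 0.731, 0.0], [-0.0, 0.0, -1.0]]
contact_force: [-2.2, 1.0, 7.1]
opening: 0.0118
```

Emit:
servo_tool(
  commands=[
    [1, 0, 0, -0.0005, 0],
    [1, 0, 0, 0, 0.05],
    [1, 0, 0, 0, 0.05],
    [1, 0, 0, 0, 0.05],
    [1, 0, 0, 0, 0.05],
    [1, 0, 0, 0, 0.05],
    [1, 0, 0, 0, 0.05],
    [1, 0, 0, 0, 0],
  ],
)

```text
time_s: 9.2
tcp_pos: [0.5185, -0.0741, 0.1366]
orientation: [[-0.901, 0.434, 0.0], [0.434, 0.901, -0.0], [-0.0, -0.0, -1.0]]
contact_force: [-1.8, 0.2, 8.9]
opening: 0.0118
```

```bash
cat > st.py <<'E'
from h import *
s=state();o=s['orientation'][:,0];y=np.arctan2(o[1],o[0])
print('t',s['time_s'],'tcp',np.round(s['tcp_pos'],4),'yaw',round(y,4),'w',round(.115+np.pi-y,3),'F',np.round(s['contact_force'],2),'T',np.round(s['ft_torque'],3),'op',round(s['opening'],4),'j6',round(s['joints'][5],3))
E
python3 st.py
```

```text
t 9.2 tcp [ 0.5185 -0.0741  0.1366] yaw 2.6925 w 0.564 F [-1.85  0.22  8.88] T [-0.077  0.538 -0.017] op 0.0118 j6 0.307
```

Emit:
servo_tool(
  commands=[
    [1, 0, 0, 0, 0.05],
    [1, 0, 0, 0, 0.05],
    [1, 0, 0, 0, 0],
  ],
)

```text
time_s: 9.5
tcp_pos: [0.5184, -0.0742, 0.1364]
orientation: [[-0.94, 0.342, -0.0], [0.342, 0.94, -0.001], [-0.0, -0.001, -1.0]]
contact_force: [-2.3, -0.8, 5.9]
opening: 0.0115
```

Emit:
servo_tool(
  commands=[
    [1, 0, 0, 0, 0.03],
    [1, 0, 0, 0, 0.03],
    [1, 0, 0, 0, 0],
  ],
)

```text
time_s: 9.8
tcp_pos: [0.5184, -0.0742, 0.1363]
orientation: [[-0.958, 0.286, -0.0], [0.286, 0.958, -0.001], [0.0, -0.001, -1.0]]
contact_force: [-1.6, -2.3, 5.0]
opening: 0.0118
```

Emit:
servo_tool(
  commands=[
    [1, 0, 0, 0, 0.03],
    [1, 0, 0, 0, 0.03],
    [1, 0, 0, 0, 0],
  ],
)

```text
time_s: 10.1
tcp_pos: [0.5184, -0.0742, 0.1363]
orientation: [[-0.974, 0.227, -0.0], [0.227, 0.974, -0.001], [0.0, -0.001, -1.0]]
contact_force: [-2.2, -4.5, 5.1]
opening: 0.0115
```

```bash
python3 st.py
```

```text
t 10.1 tcp [ 0.5184 -0.0742  0.1363] yaw 2.9122 w 0.344 F [-2.18 -4.51  5.12] T [-0.962  0.441 -0.019] op 0.0115 j6 0.088
```

Emit:
servo_tool(
  commands=[
    [1, 0, -0.0005, -0.0005, 0],
    [1, 0, 0, 0, 0],
  ],
)

```text
time_s: 10.3
tcp_pos: [0.5184, -0.0743, 0.1358]
orientation: [[-0.973, 0.229, -0.0], [0.229, 0.973, 0.0], [0.0, 0.0, -1.0]]
contact_force: [-1.6, -1.3, 5.2]
opening: 0.0112
```

Emit:
servo_tool(
  commands=[
    [1, 0, 0, -0.0005, 0],
    [1, 0, 0, 0, 0],
  ],
)

```text
time_s: 10.5
tcp_pos: [0.5184, -0.0743, 0.1353]
orientation: [[-0.973, 0.229, -0.0], [0.229, 0.973, 0.0], [0.0, 0.0, -1.0]]
contact_force: [-3.0, -0.9, 4.8]
opening: 0.0116
```

```bash
python3 st.py
```

```text
t 10.5 tcp [ 0.5184 -0.0743  0.1353] yaw 2.9107 w 0.346 F [-3.05 -0.87  4.79] T [-0.331  0.478  0.053] op 0.0116 j6 0.088
```

Emit:
servo_tool(
  commands=[
    [1, 0.0003, 0, -0.001, -0.03],
    [1, 0, 0, -0.001, 0],
    [1, 0, 0, 0, 0],
  ],
)

```text
time_s: 10.8
tcp_pos: [0.5185, -0.0743, 0.1332]
orientation: [[-0.966, 0.258, -0.001], [0.258, 0.966, 0.0], [0.001, -0.0, -1.0]]
contact_force: [-3.7, -0.8, 6.0]
opening: 0.0114
```

```bash
python3 st.py
```

```text
t 10.8 tcp [ 0.5185 -0.0743  0.1332] yaw 2.8806 w 0.376 F [-3.67 -0.79  6.03] T [-0.27   0.814 -0.005] op 0.0114 j6 0.119
```

Emit:
servo_tool(
  commands=[
    [1, 0.0005, 0, 0, 0.03],
    [1, 0, 0, 0, 0.03],
    [1, 0, 0, 0, 0],
  ],
)

```text
time_s: 11.1
tcp_pos: [0.5186, -0.0743, 0.1331]
orientation: [[-0.98, 0.198, -0.002], [0.198, 0.98, 0.0], [0.002, -0.0, -1.0]]
contact_force: [-6.9, -1.5, 5.4]
opening: 0.0115
```

```bash
python3 st.py
```

```text
t 11.1 tcp [ 0.5186 -0.0743  0.1331] yaw 2.9418 w 0.315 F [-6.9  -1.48  5.39] T [-0.367  1.309 -0.051] op 0.0115 j6 0.058
```

Emit:
servo_tool(
  commands=[
    [1, 0, 0, 0, 0.03],
    [1, 0, 0, 0, 0],
  ],
)

```text
time_s: 11.3
tcp_pos: [0.5186, -0.0744, 0.1331]
orientation: [[-0.986, 0.169, -0.002], [0.169, 0.986, -0.0], [0.002, -0.0, -1.0]]
contact_force: [-5.5, -1.9, 6.1]
opening: 0.0116
```

```bash
python3 st.py
```

```text
t 11.3 tcp [ 0.5186 -0.0744  0.1331] yaw 2.9717 w 0.285 F [-5.54 -1.92  6.11] T [-0.398  1.358  0.035] op 0.0116 j6 0.028
```

Emit:
servo_tool(
  commands=[
    [1, -0.001, 0, 0, 0],
    [1, 0, 0, 0, 0.02],
    [1, 0, 0, 0, 0],
  ],
)

```text
time_s: 11.6
tcp_pos: [0.5184, -0.0744, 0.1334]
orientation: [[-0.989, 0.15, 0.0], [0.15, 0.989, -0.0], [-0.0, -0.0, -1.0]]
contact_force: [-1.9, -1.8, 6.4]
opening: 0.0117
```

```bash
python3 st.py
```

```text
t 11.6 tcp [ 0.5184 -0.0744  0.1334] yaw 2.9914 w 0.265 F [-1.85 -1.82  6.42] T [-0.446  0.381 -0.031] op 0.0117 j6 0.008
```

Emit:
servo_tool(
  commands=[
    [1, 0, 0, 0, 0.03],
    [1, 0, 0, 0, 0],
  ],
)

```text
time_s: 11.8
tcp_pos: [0.5184, -0.0744, 0.1334]
orientation: [[-0.993, 0.12, 0.0], [0.12, 0.993, -0.0], [-0.0, -0.0, -1.0]]
contact_force: [-1.7, -2.2, 5.0]
opening: 0.0114
```

```bash
python3 st.py
```

```text
t 11.8 tcp [ 0.5184 -0.0744  0.1334] yaw 3.0217 w 0.235 F [-1.74 -2.2   5.  ] T [-0.421  0.498  0.045] op 0.0114 j6 -0.023
```

```bash
python3 - <<'E'
from h import *
for c in ['side','scene','wrist']:
    p=capture(c);save(p,c+'5');cv2.imwrite('pics/%s5z.png'%c,cv2.resize(cv2.cvtColor(p['frame'],cv2.COLOR_RGB2BGR)[200:350,220:420] if c!='wrist' else cv2.cvtColor(p['frame'],cv2.COLOR_RGB2BGR),(800,600),interpolation=cv2.INTER_CUBIC))
    np.savez('/tmp/'+c+'5.npz',cl=cloud(p),fr=p['frame'])
E
```

```text
(no output)
```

View pics/side5z.png

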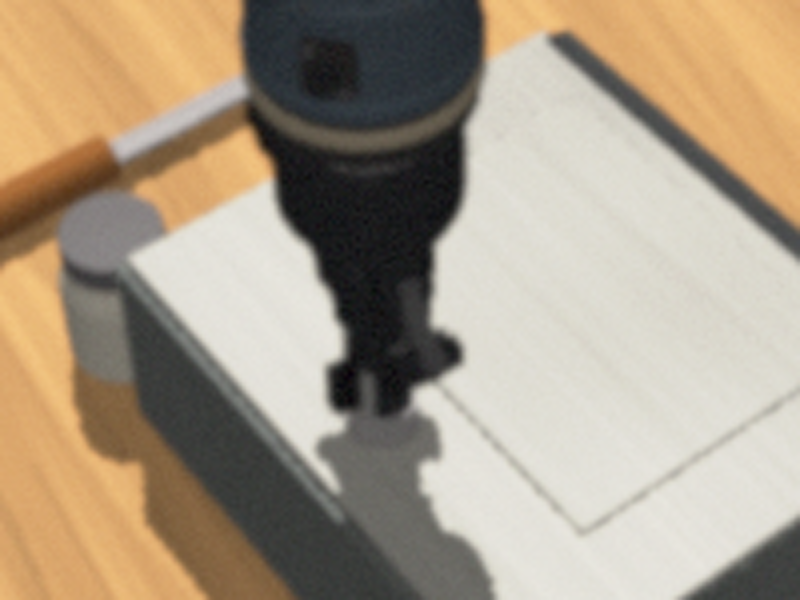

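View pics/wrist5z.png

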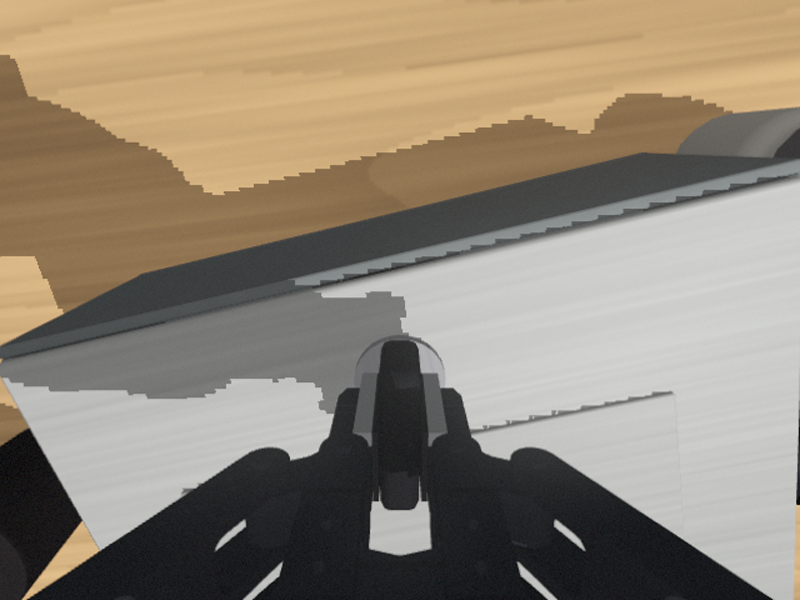

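```bash
python3 - <<'E'
import numpy as np,cv2
for c,n in [('wrist','4'),('wrist','5')]:
    z=np.load(f'/tmp/{c}{n}.npz');cl=z['cl'];fr=z['fr']
    if n=='5':
        for v in [275,285,295,330,350,370,390,400]: print(v,np.round(cl[v,320],4),fr[v,320])
    else:
        for v in [220,230,260,280,290]: print(v,np.round(cl[v,321],4))
for c in ['wrist']:
    cl=np.load('/tmp/wrist5.npz')['cl'];q=cl[280:400,310:331].reshape(-1,3);print(np.nanpercentile(q[:,2],[5,25,50,75,95]))
E
```

```text
220 [ 0.5013 -0.0564  0.1576]
230 [ 0.5037 -0.0587  0.1669]
260 [ 0.5167 -0.0709  0.1683]
280 [ 0.5264 -0.0801  0.1667]
290 [ 0.5313 -0.0846  0.1665]
275 [ 0.4953 -0.0699  0.14  ] [44 46 44]
285 [ 0.4953 -0.0699  0.149 ] [46 47 46]
295 [ 0.4959 -0.07    0.1559] [45 45 45]
330 [ 0.5073 -0.0714  0.1602] [31 31 33]
350 [ 0.5153 -0.0724  0.1605] [31 31 33]
370 [ 0.525  -0.0736  0.1589] [34 32 34]
390 [ 0.5339 -0.0747  0.1589] [49 47 48]
400 [ 0.5368 -0.075   0.1608] [44 45 47]
[0.14956039 0.15920615 0.15977217 0.16018665 0.16074841]
```

```bash
cat > av.py <<'E'
from h import *
F=[];T=[]
for i in range(6):
    s=state();F.append(s['contact_force']);T.append(s['ft_torque'])
    if i<5: capture('wrist')
o=s['orientation'][:,0];y=np.arctan2(o[1],o[0])%(2*np.pi)
print('t',s['time_s'],'tcp',np.round(s['tcp_pos'],4),'yaw',round(y,4),'w',round(.115+np.pi-y,3),'F',np.round(np.mean(F,0),2),'Tz',np.round(np.array(T)[:,2],3),np.mean(T,0)[2].round(3))
E
python3 av.py
```

```text
t 12.2 tcp [ 0.5184 -0.0744  0.1334] yaw 3.0207 w 0.236 F [-1.94 -1.69  5.79] Tz [-0.012  0.009  0.003  0.077  0.013  0.007] 0.016
```

Emit:
servo_tool(
  commands=[
    [1, 0, 0, 0, 0.03],
    [1, 0, 0, 0, 0],
  ],
)

```text
time_s: 12.4
tcp_pos: [0.5184, -0.0744, 0.1334]
orientation: [[-0.996, 0.09, 0.0], [0.09, 0.996, -0.0], [-0.0, -0.0, -1.0]]
contact_force: [-1.6, -2.7, 5.9]
opening: 0.0121
```

```bash
python3 av.py
```

```text
t 12.65 tcp [ 0.5184 -0.0744  0.1334] yaw 3.0506 w 0.206 F [-1.81 -2.27  5.78] Tz [ 0.012  0.011 -0.022 -0.019 -0.02  -0.03 ] -0.011
```

Emit:
servo_tool(
  commands=[
    [1, 0, 0, 0, 0.03],
    [1, 0, 0, 0, 0],
  ],
)

```text
time_s: 12.85
tcp_pos: [0.5184, -0.0745, 0.1334]
orientation: [[-0.998, 0.06, 0.0], [0.06, 0.998, -0.0], [-0.0, -0.0, -1.0]]
contact_force: [-2.4, -2.7, 5.9]
opening: 0.0116
```

```bash
python3 av.py
```

```text
t 13.1 tcp [ 0.5184 -0.0745  0.1334] yaw 3.0805 w 0.176 F [-2.48 -2.51  5.67] Tz [-0.069  0.021 -0.025 -0.016 -0.069  0.007] -0.025
```

Emit:
servo_tool(
  commands=[
    [1, 0, 0, 0, 0.03],
    [1, 0, 0, 0, 0],
  ],
)

```text
time_s: 13.3
tcp_pos: [0.5184, -0.0745, 0.1334]
orientation: [[-1.0, 0.03, 0.0], [0.03, 1.0, -0.0], [-0.0, -0.0, -1.0]]
contact_force: [-1.8, -3.7, 5.8]
opening: 0.0116
```

```bash
python3 av.py
```

```text
t 13.55 tcp [ 0.5184 -0.0745  0.1334] yaw 3.1105 w 0.146 F [-2.13 -2.9   5.79] Tz [-0.082 -0.045 -0.112 -0.129 -0.071 -0.084] -0.087
```

Emit:
servo_tool(
  commands=[
    [1, 0, -0.0003, 0, -0.08],
    [1, 0, 0, 0, -0.08],
    [1, 0, 0, 0, -0.04],
    [1, 0, 0, 0, 0],
  ],
)

```text
time_s: 13.95
tcp_pos: [0.5184, -0.0744, 0.1334]
orientation: [[-0.973, 0.23, 0.0], [0.23, 0.973, 0.001], [-0.0, 0.001, -1.0]]
contact_force: [-2.3, 0.6, 5.7]
opening: 0.0116
```

```bash
python3 av.py
```

```text
t 14.2 tcp [ 0.5184 -0.0744  0.1334] yaw 2.9108 w 0.346 F [-2.02  0.88  6.01] Tz [ 0.031  0.015 -0.022 -0.002 -0.033 -0.024] -0.006
```

Emit:
servo_tool(
  commands=[
    [1, 0, 0, 0, -0.04],
    [1, 0, 0, 0, 0],
  ],
)

```text
time_s: 14.4
tcp_pos: [0.5184, -0.0743, 0.1334]
orientation: [[-0.963, 0.269, 0.0], [0.269, 0.963, 0.001], [-0.0, 0.001, -1.0]]
contact_force: [-2.4, 1.1, 6.5]
opening: 0.0113
```

```bash
python3 av.py
```

```text
t 14.65 tcp [ 0.5184 -0.0743  0.1334] yaw 2.8708 w 0.386 F [-1.9   1.22  5.99] Tz [-0.006 -0.007 -0.016 -0.029  0.022 -0.021] -0.01
```

Emit:
servo_tool(
  commands=[
    [1, 0, 0, 0, -0.04],
    [1, 0, 0, 0, 0],
  ],
)

```text
time_s: 14.85
tcp_pos: [0.5184, -0.0743, 0.1334]
orientation: [[-0.952, 0.307, 0.0], [0.307, 0.952, 0.001], [-0.0, 0.001, -1.0]]
contact_force: [-1.3, 1.7, 5.6]
opening: 0.0115
```

```bash
python3 av.py
```

```text
t 15.1 tcp [ 0.5184 -0.0743  0.1334] yaw 2.8309 w 0.426 F [-1.49  1.33  5.78] Tz [ 0.007 -0.019  0.027  0.033  0.02   0.052] 0.02
```

Emit:
servo_tool(
  commands=[
    [1, 0, 0, 0, -0.04],
    [1, 0, 0, 0, 0],
  ],
)

```text
time_s: 15.3
tcp_pos: [0.5184, -0.0743, 0.1334]
orientation: [[-0.939, 0.345, 0.0], [0.345, 0.939, 0.001], [0.0, 0.001, -1.0]]
contact_force: [-1.2, 1.7, 6.0]
opening: 0.012
```

```bash
python3 av.py
```

```text
t 15.55 tcp [ 0.5184 -0.0743  0.1334] yaw 2.791 w 0.466 F [-1.42  1.43  5.8 ] Tz [0.039 0.042 0.116 0.048 0.056 0.078] 0.063
```

Emit:
servo_tool(
  commands=[
    [1, 0, 0, 0, -0.03],
    [1, 0, 0, 0, 0],
  ],
)

```text
time_s: 15.75
tcp_pos: [0.5184, -0.0743, 0.1334]
orientation: [[-0.928, 0.372, 0.0], [0.372, 0.928, 0.001], [0.0, 0.001, -1.0]]
contact_force: [-0.8, 2.5, 6.4]
opening: 0.0115
```

```bash
python3 av.py
```

```text
t 16.0 tcp [ 0.5184 -0.0742  0.1334] yaw 2.761 w 0.496 F [-1.45  1.75  6.13] Tz [0.065 0.09  0.128 0.07  0.155 0.136] 0.107
```

Emit:
servo_tool(
  commands=[
    [1, 0, 0, 0, 0.08],
    [1, 0, 0, 0, 0.09],
    [1, 0, 0, -0.003, 0],
    [1, 0, 0, -0.003, 0],
    [1, 0, 0, -0.002, 0],
    [1, 0, 0, 0, 0],
  ],
)

```text
time_s: 16.6
tcp_pos: [0.5184, -0.0744, 0.1254]
orientation: [[-0.978, 0.209, 0.0], [0.209, 0.978, 0.001], [-0.0, 0.001, -1.0]]
contact_force: [-2.9, 0.6, 8.1]
opening: 0.0114
```

```bash
python3 av.py
```

```text
t 16.85 tcp [ 0.5184 -0.0744  0.1256] yaw 2.9308 w 0.326 F [-2.74  0.55  8.67] Tz [0.017 0.008 0.023 0.018 0.007 0.014] 0.015
```

Emit:
servo_tool(
  commands=[
    [1, -0.0002, 0, -0.001, 0],
    [1, 0, 0, -0.0006, 0],
    [1, 0, 0, 0, 0],
  ],
)

```text
time_s: 17.15
tcp_pos: [0.5184, -0.0744, 0.124]
orientation: [[-0.978, 0.209, 0.001], [0.209, 0.978, 0.001], [-0.001, 0.001, -1.0]]
contact_force: [-2.1, 0.3, 8.6]
opening: 0.0116
```

```bash
python3 av.py
```

```text
t 17.4 tcp [ 0.5184 -0.0744  0.1241] yaw 2.9309 w 0.326 F [-2.12  0.69  8.86] Tz [ 0.071  0.027  0.015  0.052  0.039 -0.003] 0.033
```

Emit:
servo_tool(
  commands=[
    [1, 0, 0, 0, -0.08],
    [1, 0, 0, 0, -0.08],
    [1, 0, 0, 0, 0],
  ],
)

```text
time_s: 17.7
tcp_pos: [0.5184, -0.0743, 0.1241]
orientation: [[-0.931, 0.365, 0.001], [0.365, 0.931, 0.001], [-0.0, 0.001, -1.0]]
contact_force: [-1.1, 2.0, 9.3]
opening: 0.0116
```

```bash
python3 av.py
```

```text
t 17.95 tcp [ 0.5185 -0.0743  0.1241] yaw 2.7709 w 0.486 F [-2.14  2.13  9.21] Tz [ 0.019 -0.023  0.001 -0.025 -0.025 -0.05 ] -0.017
```

Emit:
servo_tool(
  commands=[
    [1, 0, 0.0002, 0, -0.08],
    [1, 0, 0, 0, -0.08],
    [1, 0, 0, 0, -0.08],
    [1, 0, 0, 0, -0.08],
    [1, 0, 0, 0, 0],
  ],
)

```text
time_s: 18.45
tcp_pos: [0.5186, -0.074, 0.1242]
orientation: [[-0.769, 0.639, 0.001], [0.639, 0.769, 0.001], [-0.0, 0.001, -1.0]]
contact_force: [0.0, 2.7, 9.1]
opening: 0.0118
```

```bash
python3 st.py
```

```text
t 18.45 tcp [ 0.5186 -0.074   0.1242] yaw 2.448 w 0.809 F [0.01 2.66 9.08] T [0.564 0.192 0.005] op 0.0118 j6 0.551
```

Emit:
servo_tool(
  commands=[
    [1, 0, 0, 0, -0.08],
    [1, 0, 0, 0, -0.08],
    [1, 0, 0, 0, -0.08],
    [1, 0, 0, 0, -0.08],
    [1, 0, 0, 0, 0],
  ],
)

```text
time_s: 18.95
tcp_pos: [0.5188, -0.0738, 0.1242]
orientation: [[-0.529, 0.849, 0.002], [0.849, 0.529, 0.001], [0.0, 0.002, -1.0]]
contact_force: [-0.3, 4.6, 8.2]
opening: 0.0116
```

```bash
python3 st.py
```

```text
t 18.95 tcp [ 0.5188 -0.0738  0.1242] yaw 2.1281 w 1.128 F [-0.29  4.61  8.21] T [ 0.892 -0.054  0.013] op 0.0116 j6 0.871
```

Emit:
servo_tool(
  commands=[
    [1, 0, 0.0005, 0, -0.08],
    [1, 0, 0, 0, -0.08],
    [1, 0, 0, 0, -0.08],
    [1, 0, 0, 0, -0.08],
    [1, 0, 0, 0, 0],
  ],
)

```text
time_s: 19.45
tcp_pos: [0.5191, -0.0736, 0.1244]
orientation: [[-0.235, 0.972, 0.002], [0.972, 0.235, 0.001], [0.0, 0.002, -1.0]]
contact_force: [1.5, 2.3, 8.4]
opening: 0.0116
```

```bash
python3 st.py
```

```text
t 19.45 tcp [ 0.5191 -0.0736  0.1244] yaw 1.808 w 1.449 F [1.52 2.25 8.42] T [ 0.477 -0.387 -0.031] op 0.0116 j6 1.192
```

Emit:
servo_tool(
  commands=[
    [1, 0, 0, 0, -0.08],
    [1, 0, 0, 0, -0.08],
    [1, 0, 0, 0, -0.08],
    [1, 0, 0, 0, 0],
  ],
)

```text
time_s: 19.85
tcp_pos: [0.5194, -0.0735, 0.1245]
orientation: [[0.003, 1.0, 0.003], [1.0, -0.003, 0.001], [0.001, 0.003, -1.0]]
contact_force: [2.8, 2.3, 9.1]
opening: 0.0116
```

```bash
python3 av.py
```

```text
t 20.1 tcp [ 0.5193 -0.0735  0.1245] yaw 1.5711 w 1.686 F [3.28 2.52 8.73] Tz [-0.021  0.04   0.014 -0.024 -0.014 -0.019] -0.004
```

Emit:
servo_tool(
  commands=[
    [1, 0.0004, 0, -0.0003, -0.05],
    [1, 0, 0, 0, -0.05],
    [1, 0, 0, 0, -0.05],
    [1, 0, 0, 0, -0.04],
    [1, 0, 0, 0, 0],
  ],
)

```text
time_s: 20.6
tcp_pos: [0.5196, -0.0735, 0.1241]
orientation: [[0.19, 0.982, 0.002], [0.982, -0.19, 0.001], [0.001, 0.002, -1.0]]
contact_force: [1.5, 2.2, 8.7]
opening: 0.0117
```

```bash
python3 av.py
```

```text
t 20.85 tcp [ 0.5196 -0.0736  0.1241] yaw 1.381 w 1.876 F [1.83 2.37 8.92] Tz [-0.037 -0.04  -0.104 -0.003 -0.043 -0.039] -0.044
```

Emit:
servo_tool(
  commands=[
    [1, 0, 0, 0, -0.04],
    [1, 0, 0, 0, 0],
  ],
)

```text
time_s: 21.05
tcp_pos: [0.5196, -0.0735, 0.1241]
orientation: [[0.229, 0.973, 0.002], [0.973, -0.229, 0.001], [0.001, 0.002, -1.0]]
contact_force: [2.8, 1.8, 9.5]
opening: 0.0115
```

```bash
python3 av.py
```

```text
t 21.3 tcp [ 0.5197 -0.0736  0.1241] yaw 1.341 w 1.916 F [2.44 2.14 9.19] Tz [-0.037 -0.049 -0.02  -0.043  0.007  0.009] -0.022
```

Emit:
servo_tool(
  commands=[
    [1, 0, 0, 0, -0.04],
    [1, 0, 0, 0, 0],
  ],
)

```text
time_s: 21.5
tcp_pos: [0.5197, -0.0736, 0.1241]
orientation: [[0.268, 0.963, 0.002], [0.963, -0.268, 0.001], [0.001, 0.002, -1.0]]
contact_force: [3.7, 2.6, 9.1]
opening: 0.0116
```

```bash
python3 av.py
```

```text
t 21.75 tcp [ 0.5197 -0.0736  0.1241] yaw 1.3011 w 1.956 F [2.83 2.02 8.78] Tz [-0.019 -0.033  0.003 -0.015 -0.022  0.029] -0.009
```

Emit:
servo_tool(
  commands=[
    [1, 0.0003, 0.0003, 0, -0.04],
    [1, 0, 0, 0, 0],
  ],
)

```text
time_s: 21.95
tcp_pos: [0.5198, -0.0735, 0.1241]
orientation: [[0.306, 0.952, 0.002], [0.952, -0.306, 0.0], [0.001, 0.002, -1.0]]
contact_force: [0.8, 0.3, 10.2]
opening: 0.0117
```

```bash
python3 av.py
```

```text
t 22.2 tcp [ 0.5198 -0.0735  0.1241] yaw 1.2609 w 1.996 F [ 0.77  0.16 10.11] Tz [ 0.076  0.007  0.045 -0.009 -0.021 -0.029] 0.012
```

Emit:
servo_tool(
  commands=[
    [1, 0, 0, 0, -0.03],
    [1, 0, 0, 0, 0],
  ],
)

```text
time_s: 22.4
tcp_pos: [0.5198, -0.0735, 0.1241]
orientation: [[0.334, 0.942, 0.002], [0.942, -0.334, 0.0], [0.001, 0.002, -1.0]]
contact_force: [1.7, -0.4, 9.6]
opening: 0.0116
```

```bash
python3 av.py
```

```text
t 22.65 tcp [ 0.5198 -0.0735  0.1241] yaw 1.2309 w 2.026 F [ 1.33 -0.22  9.55] Tz [0.049 0.055 0.066 0.005 0.083 0.021] 0.047
```

Emit:
servo_tool(
  commands=[
    [1, 0, 0, 0, -0.03],
    [1, 0, 0, 0, 0],
  ],
)

```text
time_s: 22.85
tcp_pos: [0.5198, -0.0735, 0.1241]
orientation: [[0.362, 0.932, 0.002], [0.932, -0.362, 0.0], [0.001, 0.002, -1.0]]
contact_force: [1.5, 0.5, 9.8]
opening: 0.0114
```

```bash
python3 av.py
```

```text
t 23.1 tcp [ 0.5198 -0.0735  0.1241] yaw 1.201 w 2.056 F [1.77 0.11 9.65] Tz [0.089 0.124 0.085 0.088 0.114 0.036] 0.089
```

Emit:
servo_tool(
  commands=[
    [1, 0, 0, 0, 0.08],
    [1, 0, 0, 0, 0.086],
    [1, 0, 0, 0, 0],
    [1, 0, 0, 0.001, 0],
    [1, 0, 0, 0.0008, 0],
    [1, 0, 0, 0, 0],
  ],
)

```text
time_s: 23.7
tcp_pos: [0.5197, -0.0735, 0.1259]
orientation: [[0.202, 0.979, 0.002], [0.979, -0.202, 0.0], [0.001, 0.002, -1.0]]
contact_force: [0.2, 0.9, 9.0]
opening: 0.0116
```

```bash
python3 av.py
```

```text
t 23.95 tcp [ 0.5197 -0.0735  0.1259] yaw 1.3669 w 1.89 F [0.59 0.3  9.04] Tz [-0.027  0.035 -0.017 -0.    -0.015  0.028] 0.001
```

Emit:
servo_tool(
  commands=[
    [1, 0, 0, 0.001, 0],
    [1, 0, 0, 0, 0],
  ],
)

```text
time_s: 24.15
tcp_pos: [0.5197, -0.0735, 0.1268]
orientation: [[0.203, 0.979, 0.002], [0.979, -0.203, 0.0], [0.001, 0.002, -1.0]]
contact_force: [1.7, 0.6, 8.9]
opening: 0.0115
```

```bash
python3 av.py
```

```text
t 24.4 tcp [ 0.5196 -0.0735  0.1268] yaw 1.3669 w 1.89 F [0.79 0.35 8.8 ] Tz [-0.01   0.05  -0.054  0.035  0.081  0.043] 0.024
```

Emit:
servo_tool(
  commands=[
    [1, 0, 0, 0.001, 0],
    [1, 0, 0, 0, 0],
  ],
)

```text
time_s: 24.6
tcp_pos: [0.5197, -0.0735, 0.1278]
orientation: [[0.203, 0.979, 0.002], [0.979, -0.203, 0.0], [0.001, 0.002, -1.0]]
contact_force: [1.3, 0.6, 7.7]
opening: 0.0118
```

```bash
python3 av.py
```

```text
t 24.85 tcp [ 0.5196 -0.0735  0.1278] yaw 1.3669 w 1.89 F [1.05 0.26 8.43] Tz [ 0.016  0.095  0.072  0.032 -0.007 -0.001] 0.035
```

Emit:
servo_tool(
  commands=[
    [1, 0, 0, 0.001, 0],
    [1, 0, 0, 0, 0],
  ],
)

```text
time_s: 25.05
tcp_pos: [0.5196, -0.0735, 0.1288]
orientation: [[0.203, 0.979, 0.002], [0.979, -0.203, 0.0], [0.001, 0.002, -1.0]]
contact_force: [1.0, 0.4, 8.2]
opening: 0.0116
```

```bash
python3 av.py
```

```text
t 25.3 tcp [ 0.5196 -0.0735  0.1287] yaw 1.3669 w 1.89 F [1.43 0.31 8.09] Tz [ 0.03   0.052 -0.002  0.06  -0.011  0.041] 0.028
```

Emit:
servo_tool(
  commands=[
    [1, 0, 0, 0.0007, 0],
    [1, 0, 0, 0, 0],
  ],
)

```text
time_s: 25.5
tcp_pos: [0.5197, -0.0735, 0.1295]
orientation: [[0.202, 0.979, 0.002], [0.979, -0.202, 0.0], [0.001, 0.002, -1.0]]
contact_force: [1.6, 0.7, 8.2]
opening: 0.0115
```

Emit:
servo_tool(
  commands=[
    [1, 0, 0, 0.0007, 0],
    [1, 0, 0, 0, 0],
  ],
)

```text
time_s: 25.7
tcp_pos: [0.5195, -0.0735, 0.1298]
orientation: [[0.202, 0.979, 0.001], [0.979, -0.202, 0.0], [0.001, 0.001, -1.0]]
contact_force: [4.5, 0.9, 1.8]
opening: 0.0118
```

```bash
python3 av.py
```

```text
t 25.95 tcp [ 0.5195 -0.0735  0.1297] yaw 1.3669 w 1.89 F [4.58 0.84 1.31] Tz [-0.001 -0.021  0.023  0.089  0.05   0.018] 0.026
```

The reaction vanished at about 10 mm depth, so the pin is seated in the detent. I'll release.

Emit:
servo_tool(
  commands=[
    [0.7, 0, 0, 0, 0],
    [0.5, 0, 0, 0, 0],
    [0, 0, 0, 0, 0],
    [-1, 0, 0, 0, 0],
    [-1, 0, 0, 0, 0],
    [-1, 0, 0, 0, 0],
    [-1, 0, 0, 0, 0],
    [-1, 0, 0, 0, 0],
  ],
)

```text
time_s: 26.75
tcp_pos: [0.5188, -0.0737, 0.1297]
orientation: [[0.203, 0.979, 0.0], [0.979, -0.203, 0.0], [0.0, 0.0, -1.0]]
contact_force: [0.2, -0.4, -0.3]
opening: 0.0858
```

Emit:
servo_tool(
  commands=[
    [-1, 0, 0, 0.02, 0],
    [-1, 0, 0, 0.03, 0],
    [-1, 0, 0, 0.04, 0],
    [-1, 0, 0, 0, 0],
    [-1, 0, 0, 0, 0],
  ],
)

```text
time_s: 27.25
tcp_pos: [0.5194, -0.0737, 0.2203]
orientation: [[0.203, 0.979, 0.002], [0.979, -0.203, -0.0], [0.0, 0.002, -1.0]]
contact_force: [-0.6, 0.3, -0.9]
opening: 0.0854
```

```bash
python3 - <<'E'
from h import *
s=state();print(s['time_s'],s['tcp_pos'],s['contact_force'],s['opening'])
for c in ['wrist','side','scene']:
    p=capture(c);save(p,c+'6'); cl=cloud(p)
    m=(cl[...,2]>.145)&(cl[...,2]<.175)&(np.hypot(cl[...,0]-.5185,cl[...,1]+.0738)<.035)
    q=cl[m]
    if len(q)>10:
        r=cv2.minAreaRect(q[:,:2].astype(np.float32));print(c,len(q),r,np.percentile(q[:,2],[25,50,75,95]))
    fr=p['frame'].astype(int)
    hm=(fr.min(2)>110)&(fr.max(2)-fr.min(2)<16)&(abs(cl[...,2]-.116)<.02)&(cl[...,0]>.4)&(cl[...,0]<.8)&(abs(cl[...,1]+.06)<.2)
    h=cl[hm];A=np.c_[h[:,:2],np.ones(len(h))];k=np.linalg.lstsq(A,h[:,2],rcond=None)[0];print('hatch slope',k[:2],np.median(h[:,2]))
    for t in ['mallet','gouge','glue_jar']: print(c,t,[(np.round(r['xyz'],3),round(r['confidence'],2)) for r in recognise(t,p)[:1]])
E
```

```text
27.25 [ 0.51935677 -0.07374293  0.22033703] [-0.59122898  0.28245255 -0.87421351] 0.08540224560242289
wrist 1555 ((0.5190655589103699, -0.07192935049533844), (0.047353316098451614, 0.011907750740647316), 78.01036071777344) [0.15516259 0.15588791 0.15642754 0.15712285]
hatch slope [0.00736676 0.00291821] 0.11711939767122866
wrist mallet [(array([ 0.59 , -0.302,  0.046]), 0.82)]
wrist gouge [(array([ 0.518, -0.074,  0.158]), 0.65)]
wrist glue_jar [(array([0.473, 0.088, 0.066]), 0.84)]
side 194 ((0.5174254775047302, -0.07674778252840042), (0.04946143180131912, 0.012045910581946373), 77.88070678710938) [0.15342143 0.15544947 0.15661246 0.15839406]
hatch slope [0.00624275 0.0021205 ] 0.11659713104471392
side mallet [(array([ 0.606, -0.334,  0.083]), 0.77)]
side gouge [(array([0.462, 0.21 , 0.024]), 0.61)]
side glue_jar [(array([0.459, 0.103, 0.08 ]), 0.84)]
scene 152 ((0.5211179256439209, -0.07492192089557648), (0.05050741136074066, 0.012772555463016033), 76.64019775390625) [0.15256853 0.15550707 0.15749068 0.15980298]
hatch slope [ 0.00497038 -0.0035795 ] 0.11765245129648982
scene mallet [(array([ 0.629, -0.311,  0.083]), 0.59)]
scene gouge [(array([0.503, 0.225, 0.015]), 0.83)]
scene glue_jar [(array([0.49 , 0.124, 0.065]), 0.64)]
```

View pics/wrist6.png

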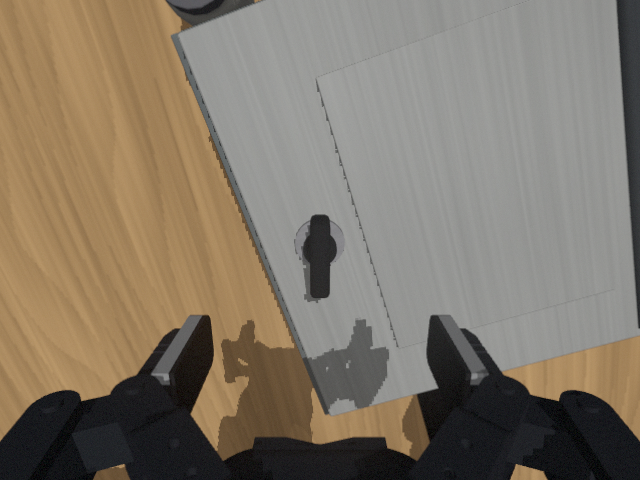

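View pics/side6.png

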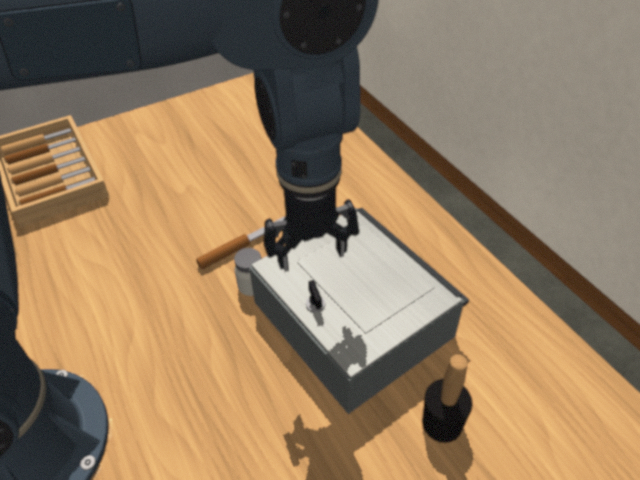

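The wing stands about 10.8 mm lower than when sprung up, with its top at z=0.156 against 0.167. That fits the detent rather than caught at 14 mm. The bar is at 78°, the hatch is level, and the tools are where they were. I'll hand in.

```bash
python3 -c "
from plant import *
print(sign_off())"
```

```text
the job is handed in; nothing more can be done
None
```

The hatch is shut and its fastener is locked in the detent, handed in at about 27 s with the gripper open and clear of everything.

- **Shutting:** I pressed the front of the hatch down with the closed fingers. It met its seat with about 12 N at z = 0.116, the shut height.
- **Finding the slot:** I gripped the wing at 20 N and turned it anticlockwise against the plate, with no more than about 9 N downward. It dropped through a slot centred near +0.31 rad.
- **Locking:** I pressed the wing to about 15.5 mm and turned it a quarter turn clockwise. I then felt the stop lightly, with at most about 0.1 Nm averaged and single readings up to 0.16 Nm. I turned back to about 1.89 rad and let it rise until the spring force vanished.

**Last checks:**
- The wing's top stands about 10.8 mm below its sprung-up height, which fits the locked 10.5 mm and not the 14 mm of a caught pin.
- The bar's measured angle is 1.896 rad, about 1.58 from the estimated slot.
- The hatch is level to within 0.01 rad in all three cameras.
- The mallet, gouge and jar are where they started, to within the networks' few millimetres.

**Disagreements:**
- The felt stop suggested a detent near 1.92 and the slot's middle suggested 1.88, so I used 1.89.
- In the last wrist view the network took the wing for the gouge; the other two views had the gouge right. That view also placed the mallet and jar a few centimetres off, because it saw only part of them.

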